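Check a returned step bin's lid before it goes back on the shelf

TASK

Check the round step bin, which has come back to the depot for reuse: press its pedal all the way down so that the lid swings fully open, and hold it open for two seconds so that the inside can be seen. Then ease the pedal back up, so that the lid comes down slowly the whole way and shuts without slamming, and take the hand away. Work the lid by the pedal only, do not shift, lift or tip the bin, and leave the square step bin and the other things on the bench as they stand.

Things in the scene. Friction and masses are not known exactly. Their poses are not given: they have to be found in the camera images.
- round_bin: the round step bin: steel cylinder 170 mm in diameter on a black foot 176 mm wide, 248 mm high with its domed lid, about 1.4 kg, loose on the bench (z = 0). Origin: centre of its underside, z up. The pedal sticks out at the foot of its front, the -x side. Lid hinge at the back, along y at x = +97, z = 231 mm; behind it only a black rod housing.
- round_pedal_top (a point): middle of the top face of the round bin's pedal tread, a steel plate 70 mm wide (bin's y), 40 mm deep (bin's x), 6 mm thick, at x = -140, y = 0, z = 40 mm in the bin's frame when up: 35 to 76 mm in front of the bin's wall. Sinks about 27 mm until its front edge meets the bench. Pressing takes 5 to 10 N at first, less as the lid rises; only the lid's weight brings it up again.
- round_lid (a joint): angle of the round bin's lid: 0 shut, grows as it opens, about 1.3 (75 degrees) with the pedal fully down. A rod links it to the pedal: 4.9 rad of lid for each rad of pedal, so 1 mm of tread travel is about 0.05 rad of lid. If the pedal is let go, the lid drops and bangs.
- round_pedal (a joint): angle of the round bin's pedal: 0 up, about 0.27 fully down. It turns about an axis inside the bin along y at x = -41, z = 34 mm, so the tread goes down in an arc and tilts
- square_bin: a square step bin of the same kind and steel, 170 x 168 mm and 242 mm high, with the same sort of pedal on its -x side; not to be worked or moved. Origin: centre of its underside, z up.
- square_lid (a joint): angle of the square bin's lid, 0 shut; to stay shut
- bag_roll_mid (a point): middle of a green roll of waste bags standing on end, 60 mm in diameter, 210 mm high; to be left alone
- tape_roll_mid (a point): middle of a roll of packing tape lying flat, 104 mm in diameter, 48 mm high; to be left alone
- cleaner_mid (a point): middle of a white bottle of cleaner, 72 mm in diameter, 200 mm high; to be left alone

How it is judged (in metres and radians):
On the way, in this order (a step that is already met when the one before it is completed fails the run):
1. the round bin's lid is held fully open (value of joint round_lid above 1.15 rad), for 1.8 s.
2. the round bin's lid is shut again (value of joint round_lid below 0.05 rad), for 0.2 s.
At the end, for the whole second after the job is handed in: the round bin stands at rest, upright, within 30 mm of where it stood, with its lid shut (under 0.05 rad), and the square bin's lid is shut (value of joint each of round_lid, square_lid below 0.05 rad and linear speed of round_bin below 0.02 m/s and angle between round_bin's own z axis and vertical below 0.05 rad and distance of round_bin from where it was at the start of the episode below 0.03 m); the robot touches nothing.
It fails at once if the round bin's lid drops faster than 2.5 rad/s (it slams) (velocity of joint round_lid below -2.5 rad/s).
It fails at once if the robot touches the round bin's lid instead of its pedal (contact force between any of the fingers, the arm and round_lid above 0.5 N).
It fails at once if the round bin is shoved or lifted more than 30 mm, or tipped (distance of round_bin from where it was at the start of the episode above 0.03 m or angle between round_bin's own z axis and vertical above 0.1 rad).
It fails at once if the square bin is opened, shoved, lifted or tipped (value of joint square_lid above 0.15 rad or distance of square_bin from where it was at the start of the episode above 0.02 m or angle between square_bin's own z axis and vertical above 0.1 rad).
It fails at once if another thing on the bench is moved, lifted or knocked over (distance of any of bag_roll_mid, tape_roll_mid, cleaner_mid from where it was at the start of the episode above 0.02 m).
It also fails if it takes over 59 s, if anything falls off the work surface, if the arm or the gripper's body presses on something with over 40 N, if the wrist force passes 120 N, or if a joint passes its speed limit or range.

ROBOT

A 6-joint arm with a two-finger parallel gripper is mounted at the origin on the work surface. World frame = base frame: x ahead of the robot, y to its left, z up, the work surface at z = 0. Lengths are in m, angles in degrees, forces in N, time in s.
With the tool pointing down it reaches from about 0.4 to 0.925 m from the base axis. Payload 3.4 kg.
Tool frame: the origin (TCP) lies midway between the tips of the shut fingers; the grasp point (between the pads) lies 19 mm behind it; z points along the fingers, y is the direction in which the jaws open and shut (so a half turn about z gives the same grasp; the last joint's range is limited). The gripper opens to 85 mm and grips with 20 to 120 N. Pads are 22 mm wide; open, the fingers measure 114 mm over their backs; the gripper's body (76 mm by 85 mm) begins 54 mm behind the grasp point. The pads swing forward as they close: fully open they stand 13 mm farther back than shut.
Start: joints at [71.591, 17.578, 86.31, -0, 76.112, -4.211], TCP at [0.141, 0.557, 0.231] pointing down, gripper open.
Joint ranges: [-179.03, 179.03], [-60, 130.46], [8.19, 133.38], [-81.62, 261.62], [5.75, 156.47], [-153.77, 153.77]. Speed limits (degrees/s): [147.25, 147.25, 180, 180, 180, 180].

INTERFACE

Orientations are given as [roll, pitch, yaw] about the fixed x, y, z axes, in that order (R = Rz(yaw) Ry(pitch) Rx(roll)).
In Python, from plant import get_obs, capture, camera_params, sign_off gives the robot as it stands.
- The arm moves only by the shell command python3 -m handwheel 'ROWS' [FORCE]. ROWS is a JSON object of lists of equal length, an entry for each row: "rotation": the turn, a rotation vector about the tool's x, y, z in degrees, a list of three; "linear": the shift along the tool's x, y, z in mm, a list of three; "claw": the closure, from 0 (fully open) to 1 (shut). In form: {"rotation": [[ax, ay, az], ...], "linear": [[x, y, z], ...], "claw": [claw, ...]}. A call has exactly 5 rows; each row shifts and turns the pose as measured when the row begins, along the tool's axes as they then stand; what a row does not reach is not made up. A row lasts 1/10 s, in which the tool goes at most 50 mm and 8.59 degrees, less where a joint would pass 70% of its speed; a pose out of reach is approached as far as the arm can. A call is refused whole if a number of a shift passes 50 or a number of a turn 8.59, either way. A call with a gripper value outside its range is refused whole. The fingers move at their own pace and stop on an object; FORCE is the grip in N (left out, the last holds). Time passes only in rows, so rows that do not move let the fingers close, or fill a call up. It gives the time, the measured TCP pose, the force and the opening at its end, in the units of the state.
- get_obs(): the state, without advancing time (a new reading comes with each control period).
- capture(name): name is "side" or "top" or "wrist"; returns the picture (480x640x3 uint8, red, green, blue); there is no depth.
- camera_params(name): a dict with "fx", "fy", "cx", "cy" (pixels), "position" and "rotation" of the camera in the world; the wrist camera has in their place "tool_from_camera" (4x4, takes a point from camera to tool coordinates, whose origin is the TCP and whose axes are the flange's). Camera axes: x right, y down, z forward; pixel columns grow to the right and rows downward; lengths in m; the calibration is good to about 2 mm. A picture is of the moment at which its call begins: read the wrist's pose just before it. camera_params takes no time and is no camera call.
- sign_off(): hands the job in, once; it reports no verdict.
The state is a dict: "time_s": time; "joint_positions": joint angles; "dq": joint speeds; "joint_efforts": joint torques, N m; "position": TCP position; "orientation": TCP orientation; "wrist_force": force on the tool from outside, world axes, zero at the start; "ft_torque": the same for the moment, N m; "opening": opening from 0.0 (shut) to 1.0 (fully open).
Only numpy, scipy, OpenCV 4.12 (cv2) and the standard library are available. Lean on these libraries where they do the work, as an engineer would, in place of code of your own. Each camera call takes 0.05 s, during which the arm holds its last target. There are 200 camera calls.

## Working session

There is one attempt and no reset: what is moved stays moved. The work goes in short steps, Python scripts to look and compute and a shell command to move; the robot and the scene stay as the last step left them, time stands still between calls to the robot, and variables do not carry over. Pictures are saved under pics/ and viewed, about 8 in all and at most 12, crops included, and the job is handed in when it is done.

```bash
ls; mkdir -p pics; python3 - <<'E'
from plant import *
import cv2,numpy as np
o=get_obs();print(o)
for n in("side","top"):
    im=capture(n);cv2.imwrite(f"pics/{n}0.png",im[:,:,::-1]);print(n,camera_params(n))
print(camera_params("wrist"))
E
```

```text
pics
{'time_s': 0.0, 'joint_positions': array([ 7.15899657e+01,  1.76217637e+01,  8.63826567e+01,  7.96678045e-04,
        7.61098877e+01, -4.21136642e+00]), 'dq': array([ 0.07442715,  0.00548114,  0.07460884,  0.00814129,  0.07225332,
       -0.0487377 ]), 'joint_efforts': array([ 2.20635307e-04, -4.57543409e+01, -2.51919544e+01,  1.57199265e-04,
        1.30482772e-02,  1.47228781e-05]), 'position': array([0.14084355, 0.55678219, 0.2303941 ]), 'orientation': array([-1.79886057e+02, -9.16524314e-03,  1.65801131e+02]), 'wrist_force': array([ 0.65211017,  0.30314485, -0.47546608]), 'ft_torque': array([-0.00443221, -0.02257376,  0.01486978]), 'opening': 0.9988516871397568}
side {'fx': 477.59791509189927, 'fy': 477.59791509189927, 'cx': 326.4327147226212, 'cy': 237.27651011528565, 'position': array([ 0.03011139, -0.70572591,  1.06785198]), 'rotation': array([-135.09993417,   -0.68220296,  -39.56619804])}
top {'fx': 486.026338418962, 'fy': 486.026338418962, 'cx': 322.11781174907696, 'cy': 238.57012103606942, 'position': array([ 0.50822234, -0.01157147,  1.69396336]), 'rotation': array([-176.76402677,   -0.35074219,  -88.43020964])}
{'fx': 362.05169163185184, 'fy': 362.05169163185184, 'cx': 316.7574686988421, 'cy': 240.72412534935813, 'tool_from_camera': array([[-4.65873384e-04, -9.64163642e-01, -2.65307848e-01,
         6.70766052e-02],
       [ 9.99999725e-01, -2.95922511e-04, -6.80551029e-04,
         8.73093449e-04],
       [ 5.77651994e-04, -2.65308092e-01,  9.64163514e-01,
        -1.42754948e-01],
       [ 0.00000000e+00,  0.00000000e+00,  0.00000000e+00,
         1.00000000e+00]])}
```

View pics/top0.png

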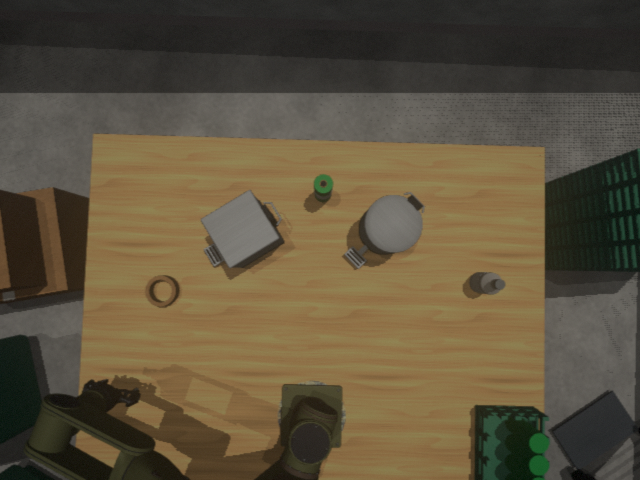

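View pics/side0.png

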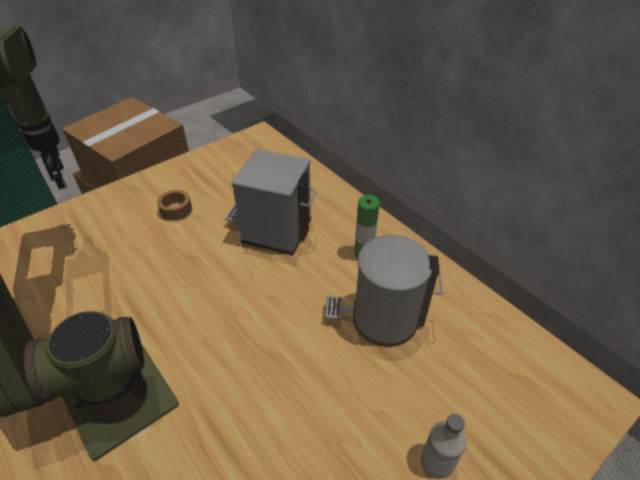

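The top view shows the round bin's lid at about (391,223) and its tread at (355,259). In the side view the tread is at about (333,308). The square bin is at about (243,230) in the top view.

```bash
cat > h.py <<'E'
import numpy as np, cv2
from scipy.spatial.transform import Rotation as R
from plant import *
def ray(n,u,v,T=None):
    c=camera_params(n)
    d=np.array([(u-c["cx"])/c["fx"],(v-c["cy"])/c["fy"],1])
    if T is None: return c["position"],R.from_euler("xyz",c["rotation"],degrees=True).apply(d)
    M=T@c["tool_from_camera"]; return M[:3,3],M[:3,:3]@d
def plane(n,u,v,z,T=None):
    p,d=ray(n,u,v,T); return p+d*(z-p[2])/d[2]
def tri(a,b):
    (p,d),(q,e)=a,b; s=np.linalg.lstsq(np.c_[d,-e],q-p,rcond=None)[0]
    x,y=p+d*s[0],q+e*s[1]; return (x+y)/2,np.linalg.norm(x-y)
E
python3 - <<'E'
from h import *
print("tread",plane("top",355,259,.04),plane("side",333,308,.04),tri(ray("top",355,259),ray("side",333,308)))
print("lid",plane("top",391.5,223.5,.24)); print("housing",plane("top",414,202,.23))
a=cv2.imread("pics/top0.png")[180:290,320:440];b=cv2.imread("pics/side0.png")[225:355,300:460]
a=cv2.resize(a,None,fx=4,fy=4);b=cv2.resize(b,(0,0),fx=2,fy=3.385)[:440]
cv2.imwrite("pics/c0.png",np.hstack([a,b]))
E
```

```text
tread [ 0.53549773 -0.13285744  0.04      ] [ 0.53713677 -0.13862152  0.04      ] (array([ 0.53747881, -0.13466163,  0.03531406]), np.float64(0.004791102666624181))
lid [ 0.64175408 -0.22534053  0.24      ]
housing [ 0.71000757 -0.29383165  0.23      ]
```

View pics/c0.png

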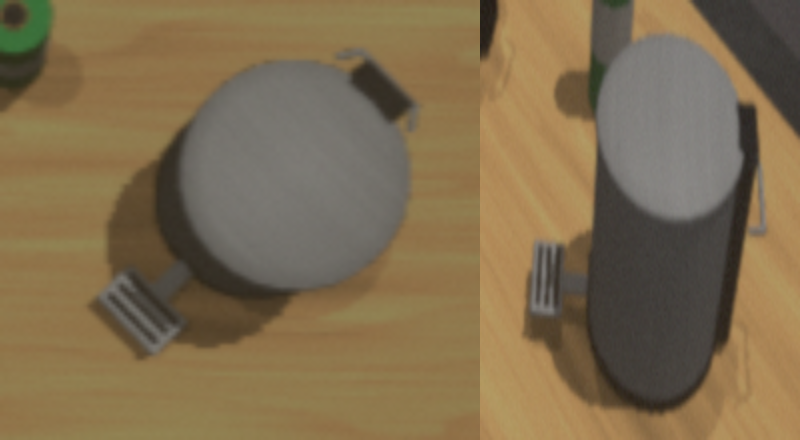

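The two views agree. The tread is at about (0.537,-0.134) and the lid centre about 143 mm away (140 expected), so the bin's yaw is about -44°. I'll raise the arm first, then swing round the base, with the fingers shut.

```bash
python3 -m handwheel '{"rotation":[[0,0,0],[0,0,0],[0,0,0],[0,0,0],[0,0,0]],"linear":[[0,0,-50],[0,0,-50],[0,0,-50],[0,0,-10],[0,0,0]],"claw":[1,1,1,1,1]}' 40
python3 -m handwheel '{"rotation":[[0,0,5],[0,0,5],[0,0,5],[0,0,5],[0,0,5]],"linear":[[-49.9,-2.2,0],[-49.9,-2.2,0],[-49.9,-2.2,0],[-49.9,-2.2,0],[-49.9,-2.2,0]],"claw":[1,1,1,1,1]}'
```

```text
time_s: 0.6
position: [0.14, 0.5541, 0.3901]
orientation: [-179.1, -0.1, 165.8]
wrist_force: [-0.4, 0.6, -1.1]
opening: 0.142
time_s: 1.1
position: [0.3583, 0.443, 0.3806]
orientation: [-178.5, 0.2, 140.7]
wrist_force: [1.1, 0.6, -0.2]
opening: -0.0
```

```bash
python3 -m handwheel '{"rotation":[[0,0,0],[0,0,0],[0,0,0],[0,0,0],[0,0,0]],"linear":[[-36,-24,0],[-36,-24,0],[-36,-24,0],[-36,-24,0],[-36,-24,0]],"claw":[1,1,1,1,1]}'
python3 -m handwheel '{"rotation":[[0,0,1],[0,0,1],[0,0,1],[0,0,1],[0,0,1]],"linear":[[-36,-24,0],[-36,-24,0],[-36,-24,0],[-36,-24,0],[-36,-24,0]],"claw":[1,1,1,1,1]}'
python3 -m handwheel '{"rotation":[[0,0,0],[0,0,0],[0,0,0],[0,0,0],[0,0,0]],"linear":[[-36,-24,0],[-36,-24,0],[-30,-24,0],[0,0,0],[0,0,0]],"claw":[1,1,1,1,1]}'
python3 - <<'E'
from h import *
o=get_obs();im=capture("wrist");cv2.imwrite("pics/w1.png",im[:,:,::-1])
T=np.eye(4);T[:3,3]=o["position"];T[:3,:3]=R.from_euler("xyz",o["orientation"],degrees=True).as_matrix()
np.save("T1.npy",T);print(o["position"],o["orientation"])
E
```

```text
time_s: 1.6
position: [0.4236, 0.2261, 0.3709]
orientation: [-177.3, -0.1, 140.5]
wrist_force: [-0.0, -0.2, -0.0]
opening: 0.006
time_s: 2.1
position: [0.4747, 0.0074, 0.3656]
orientation: [-176.5, -0.5, 135.3]
wrist_force: [1.3, 0.7, -0.6]
opening: 0.001
time_s: 2.6
position: [0.4928, -0.1253, 0.3575]
orientation: [-175.9, -1.3, 134.9]
wrist_force: [0.2, -0.0, 0.2]
opening: -0.001
[ 0.49281379 -0.12529164  0.35748875] [-175.90937772   -1.33084646  134.85036466]
```

View pics/w1.png

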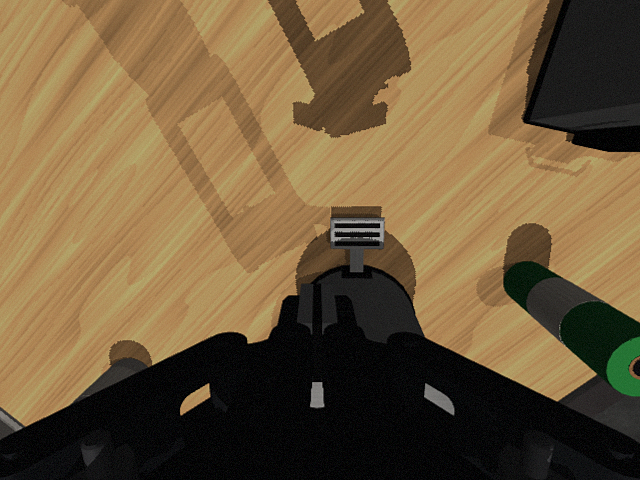

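The wrist view shows the tread at (357,232), lined up with the image, and its arm leading to the bin's foot at (356,262).

```bash
cat > goal.py <<'E'
from h import *
P=np.array([float(a) for a in __import__("sys").argv[1:4]]); yaw=float(__import__("sys").argv[4])
o=get_obs();Rc=R.from_euler("xyz",o["orientation"],degrees=True)
G=R.from_euler("xyz",[180,0,yaw],degrees=True)
print("pos",o["position"].round(4),o["orientation"].round(2),"F",o["wrist_force"].round(1))
print("turn",(Rc.inv()*G).as_rotvec(degrees=True).round(2),"shift now",(1000*Rc.inv().apply(P-o["position"])).round(1),"shift after turn",(1000*G.inv().apply(P-o["position"])).round(1))
E
python3 - <<'E'
from h import *
T=np.load("T1.npy")
c=[plane("wrist",u,v,.04,T) for u,v in((330,218),(384,218),(384,248),(330,248),(357,232))]
print(np.round(c,4)); print([np.linalg.norm(c[i]-c[(i+1)%4]).round(4) for i in range(4)])
d=c[1]-c[0];print("width az",np.degrees(np.arctan2(d[1],d[0])))
print("tri top",tri(ray("top",355,257.8),ray("wrist",357,232,T)))
E
python3 goal.py 0.53 -0.128 0.12 135.5
```

```text
[[ 0.5041 -0.1439  0.04  ]
 [ 0.5524 -0.0945  0.04  ]
 [ 0.5817 -0.1213  0.04  ]
 [ 0.5328 -0.1721  0.04  ]
 [ 0.5418 -0.1318  0.04  ]]
[np.float64(0.0691), np.float64(0.0398), np.float64(0.0705), np.float64(0.0402)]
width az 45.688765546937496
tri top (array([ 0.53964784, -0.13125473,  0.04990709]), np.float64(0.0016418544984514853))
pos [ 0.4928 -0.1251  0.3574] [-175.87   -1.32  134.9 ] F [ 0.4 -0.2 -0.1]
turn [-4.13 -1.34 -0.55] shift now [-33.8  41.3 234.3] shift after turn [-28.6  24.  237.4]
```

The measured tread is 69–70 by 40 mm, which matches the size given. I take its middle as (0.540,-0.132) and will press about 8 mm further out, at (0.534,-0.127).

```bash
python3 -m handwheel '{"rotation":[[-4.1,-1.3,-0.6],[0,0,0],[0,0,0],[0,0,0],[0,0,0]],"linear":[[0,0,0],[-15,14,0],[-15,14,0],[0,0,50],[0,0,50]],"claw":[1,1,1,1,1]}'
python3 goal.py 0.534 -0.127 0.10 135.6
```

```text
time_s: 3.15
position: [0.5376, -0.1186, 0.2598]
orientation: [179.4, 0.5, 136.1]
wrist_force: [0.1, -0.7, -0.6]
opening: 0.003
pos [ 0.5376 -0.1186  0.2598] [179.44   0.5  136.06] F [ 0.1 -0.7 -0.6]
turn [0.56 0.5  0.47] shift now [ -1.8 -10.1 159.7] shift after turn [ -3.2  -8.5 159.8]
```

```bash
python3 -m handwheel '{"rotation":[[0.6,0.5,0.5],[0,0,0],[0,0,0],[0,0,0],[0,0,0]],"linear":[[-3,-8,40],[0,0,40],[0,0,40],[0,0,35],[0,0,0]],"claw":[1,1,1,1,1]}'
python3 goal.py 0.534 -0.127 0.06 135.6
```

```text
time_s: 3.65
position: [0.5271, -0.1144, 0.0926]
orientation: [-179.7, -0.8, 136.2]
wrist_force: [-0.9, 0.4, 0.5]
opening: -0.001
pos [ 0.5271 -0.1144  0.0926] [-179.7    -0.79  136.23] F [-0.9  0.4  0.5]
turn [-0.3  -0.79  0.63] shift now [-14.2  -4.2  32.5] shift after turn [-13.8  -4.2  32.6]
```

```bash
python3 -m handwheel '{"rotation":[[-0.3,-0.8,0.6],[0,0,0],[0,0,0],[0,0,0],[0,0,0]],"linear":[[-7,-2,12],[-7,-2,12],[0,0,8],[0,0,0],[0,0,0]],"claw":[1,1,1,1,1]}'
python3 goal.py 0.534 -0.127 0.045 135.6;  python3 - <<'E'
from h import *
o=get_obs();a=capture("wrist")[:,:,::-1];b=capture("side")[180:380,260:500,::-1]
cv2.imwrite("pics/w2.png",np.hstack([cv2.resize(a,(400,300)),cv2.resize(b,(360,300))]))
E
```

```text
time_s: 4.15
position: [0.5373, -0.1236, 0.0634]
orientation: [179.8, 0.2, 136.0]
wrist_force: [-0.6, -0.3, 1.1]
opening: -0.003
pos [ 0.5373 -0.1236  0.0634] [179.83   0.21 135.96] F [-0.6 -0.3  1.1]
turn [0.17 0.21 0.36] shift now [ 0.1 -4.8 18.4] shift after turn [-0.  -4.7 18.4]
```

View pics/w2.png

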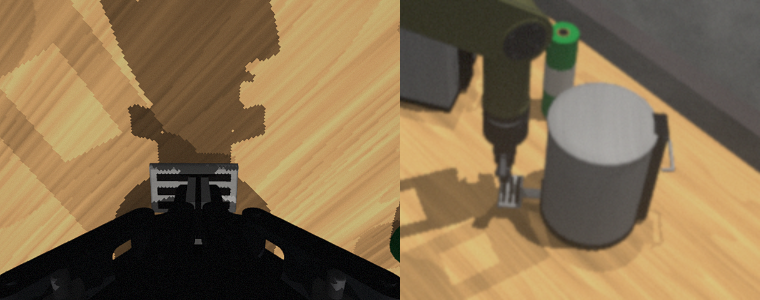

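The fingers are over the tread, within a few mm sideways, and the gripper is clear of the bin wall. I'll go down to contact and press gently.

```bash
python3 -m handwheel '{"rotation":[[0.2,0.2,0.3],[0,0,0],[0,0,0],[0,0,0],[0,0,0]],"linear":[[0,-3,7],[0,0,7],[0,0,5],[0,0,3],[0,0,3]],"claw":[1,1,1,1,1]}'
python3 goal.py 0.534 -0.127 0.03 135.6
python3 -m handwheel '{"rotation":[[0,0,0],[0,0,0],[0,0,0],[0,0,0],[0,0,0]],"linear":[[0,0,3],[0,0,3],[0,0,3],[0,0,3],[0,0,3]],"claw":[1,1,1,1,1]}'
python3 goal.py 0.534 -0.127 0.012 135.6
```

```text
time_s: 4.75
position: [0.5358, -0.1265, 0.0384]
orientation: [180.0, 0.1, 135.6]
wrist_force: [-1.5, 1.5, 7.3]
opening: 0.002
pos [ 0.5358 -0.1265  0.0384] [1.7996e+02 1.5000e-01 1.3560e+02] F [-1.5  1.5  7.3]
turn [0.04 0.15 0.  ] shift now [ 0.9 -1.6  8.4] shift after turn [ 0.9 -1.6  8.4]
time_s: 5.25
position: [0.536, -0.1266, 0.0251]
orientation: [179.9, 0.2, 135.6]
wrist_force: [-1.6, 0.2, 5.8]
opening: -0.001
pos [ 0.536  -0.1266  0.0251] [179.94   0.22 135.6 ] F [-1.6  0.2  5.8]
turn [0.06 0.22 0.  ] shift now [ 1.2 -1.7 13. ] shift after turn [ 1.2 -1.7 13.1]
```

```bash
python3 -m handwheel '{"rotation":[[0,0,0],[0,0,0],[0,0,0],[0,0,0],[0,0,0]],"linear":[[0,0,3],[0,0,3],[0,0,3],[0,0,3],[0,0,2]],"claw":[1,1,1,1,1]}'
python3 goal.py 0.534 -0.127 0.012 135.6
```

```text
time_s: 5.75
position: [0.5374, -0.1278, 0.0119]
orientation: [179.9, 0.4, 135.6]
wrist_force: [-4.5, 1.6, 21.7]
opening: 0.001
pos [ 0.5374 -0.1278  0.0119] [179.9    0.43 135.63] F [-4.5  1.6 21.7]
turn [0.1  0.43 0.03] shift now [ 3.  -1.8 -0.1] shift after turn [ 3.  -1.8 -0.1]
```

The force has risen to 22 N, so the pedal is at its stop. I'll hold with a slight press and look.

```bash
for k in 1; do python3 -m handwheel '{"rotation":[[0,0,0],[0,0,0],[0,0,0],[0,0,0],[0,0,0]],"linear":[[0,0,1],[0,0,1],[0,0,1],[0,0,1],[0,0,1]],"claw":[1,1,1,1,1]}'; done;  python3 - <<'E'
from h import *
b=capture("side")[130:380,230:500,::-1];a=capture("top")[170:290,310:450,::-1]
cv2.imwrite("pics/o1.png",np.hstack([cv2.resize(a,(400,343)),cv2.resize(b,(370,343))]))
E
```

```text
time_s: 6.25
position: [0.5374, -0.1278, 0.0121]
orientation: [179.9, 0.5, 135.6]
wrist_force: [-2.6, 0.3, 12.3]
opening: -0.005
```

View pics/o1.png

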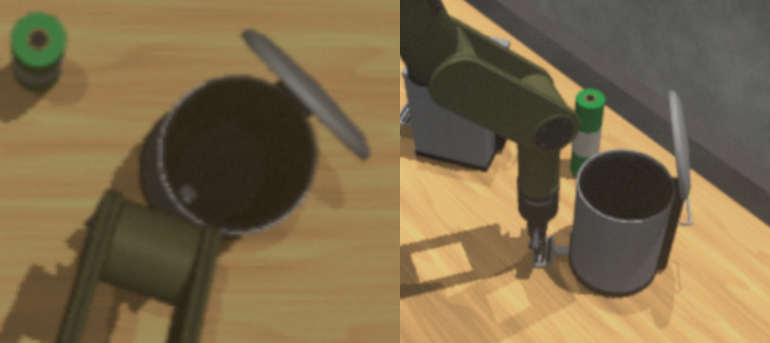

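The lid is up near vertical, the inside can be seen, and the arm is clear of the lid. I'll hold it for more than 2 s.

```bash
for k in 1 2 3 4; do python3 -m handwheel '{"rotation":[[0,0,0],[0,0,0],[0,0,0],[0,0,0],[0,0,0]],"linear":[[0,0,1],[0,0,1],[0,0,1],[0,0,1],[0,0,1]],"claw":[1,1,1,1,1]}'; done; python3 goal.py 0.534 -0.127 0.012 135.6
```

```text
time_s: 6.85
position: [0.5374, -0.1278, 0.0121]
orientation: [179.8, 0.7, 135.6]
wrist_force: [-3.8, -0.1, 12.6]
opening: 0.003
time_s: 7.35
position: [0.5374, -0.1278, 0.012]
orientation: [179.7, 0.8, 135.6]
wrist_force: [-3.4, -0.6, 12.9]
opening: 0.002
time_s: 7.85
position: [0.5374, -0.1278, 0.0121]
orientation: [179.7, 0.9, 135.6]
wrist_force: [-4.0, -0.2, 14.2]
opening: 0.001
time_s: 8.35
position: [0.5374, -0.1278, 0.012]
orientation: [179.6, 1.1, 135.7]
wrist_force: [-3.8, -0.6, 13.5]
opening: 0.004
pos [ 0.5374 -0.1278  0.012 ] [179.61   1.08 135.66] F [-3.8 -0.6 13.5]
turn [0.39 1.08 0.06] shift now [ 3.  -1.8 -0. ] shift after turn [ 3.  -1.8  0. ]
```

Held for about 2.6 s. Now I'll ease up at about 10 mm/s or less.

```bash
for k in 1 2; do python3 -m handwheel '{"rotation":[[0,0,0],[0,0,0],[0,0,0],[0,0,0],[0,0,0]],"linear":[[0,0,-1],[0,0,-1],[0,0,-1],[0,0,-1],[0,0,-1]],"claw":[1,1,1,1,1]}'; done; python3 goal.py 0.534 -0.127 0.04 135.6
```

```text
time_s: 8.85
position: [0.5368, -0.1272, 0.0162]
orientation: [179.6, 1.0, 135.6]
wrist_force: [-0.3, 0.3, 1.8]
opening: -0.0
time_s: 9.35
position: [0.5363, -0.1267, 0.0214]
orientation: [179.6, 0.9, 135.6]
wrist_force: [-0.9, 0.6, 3.5]
opening: 0.003
pos [ 0.5363 -0.1267  0.0214] [179.63   0.91 135.63] F [-0.9  0.6  3.5]
turn [0.37 0.91 0.03] shift now [  1.1  -1.7 -18.6] shift after turn [  1.4  -1.8 -18.6]
```

```bash
for k in 1 2 3 4; do python3 -m handwheel '{"rotation":[[0,0,0],[0,0,0],[0,0,0],[0,0,0],[0,0,0]],"linear":[[0,0,-1],[0,0,-1],[0,0,-1],[0,0,-1],[0,0,-1]],"claw":[1,1,1,1,1]}'; done; python3 goal.py 0.534 -0.127 0.05 135.6
```

```text
time_s: 9.85
position: [0.5359, -0.1263, 0.0273]
orientation: [179.6, 0.9, 135.6]
wrist_force: [-0.7, 1.1, 2.1]
opening: -0.007
time_s: 10.35
position: [0.5358, -0.1262, 0.0331]
orientation: [179.6, 0.9, 135.6]
wrist_force: [-1.5, 0.7, 4.2]
opening: -0.001
time_s: 10.85
position: [0.5358, -0.1263, 0.0388]
orientation: [179.6, 0.9, 135.6]
wrist_force: [-0.7, 0.7, 5.2]
opening: -0.002
time_s: 11.35
position: [0.5357, -0.1266, 0.0429]
orientation: [179.6, 0.9, 135.6]
wrist_force: [-0.6, -0.5, 0.4]
opening: -0.001
pos [ 0.5357 -0.1266  0.0429] [179.65   0.89 135.63] F [-0.6 -0.5  0.4]
turn [0.35 0.89 0.03] shift now [ 0.8 -1.4 -7.1] shift after turn [ 0.9 -1.5 -7.1]
```

The force is back to zero with the tread at its rest height. I'll draw the hand up and away.

```bash
python3 -m handwheel '{"rotation":[[0,0,0],[0,0,0],[0,0,0],[0,0,0],[0,0,0]],"linear":[[0,0,-3],[0,0,-5],[0,0,-10],[5,0,-20],[5,0,-30]],"claw":[1,1,1,1,1]}'
python3 -m handwheel '{"rotation":[[0,0,0],[0,0,0],[0,0,0],[0,0,0],[0,0,0]],"linear":[[20,0,-40],[20,0,-40],[20,0,-40],[20,0,-20],[0,0,0]],"claw":[1,1,1,1,1]}'
python3 -m handwheel '{"rotation":[[0,0,0],[0,0,0],[0,0,0],[0,0,0],[0,0,0]],"linear":[[0,0,0],[0,0,0],[0,0,0],[0,0,0],[0,0,0]],"claw":[1,1,1,1,1]}'
python3 - <<'E'
from h import *
b=capture("side")[130:380,230:500,::-1];t=capture("top")[:,:,::-1];a=t[170:290,310:450]
cv2.imwrite("pics/e1.png",np.hstack([cv2.resize(a,(400,343)),cv2.resize(b,(370,343))]))
d=np.abs(t.astype(int)-cv2.imread("pics/top0.png")).sum(2)
for n,(x,y) in dict(lid=(394,223),square=(243,230),bag=(323,186),tape=(162,291),clean=(487,283)).items(): print(n,d[y-25:y+25,x-25:x+25].mean().round(1))
print(get_obs()["wrist_force"])
E
```

```text
time_s: 11.85
position: [0.5249, -0.1187, 0.1103]
orientation: [179.9, 0.5, 135.6]
wrist_force: [0.3, 0.1, -0.8]
opening: -0.003
time_s: 12.35
position: [0.4664, -0.0606, 0.2629]
orientation: [179.5, 1.0, 135.5]
wrist_force: [0.2, -0.3, 0.2]
opening: 0.002
time_s: 12.85
position: [0.4663, -0.0618, 0.2607]
orientation: [179.6, 0.9, 135.5]
wrist_force: [0.1, 1.1, -0.8]
opening: -0.002
lid 8.8
square 9.7
bag 8.3
tape 8.7
clean 8.4
[-0.02976934 -0.47863714 -0.10283402]
```

View pics/e1.png

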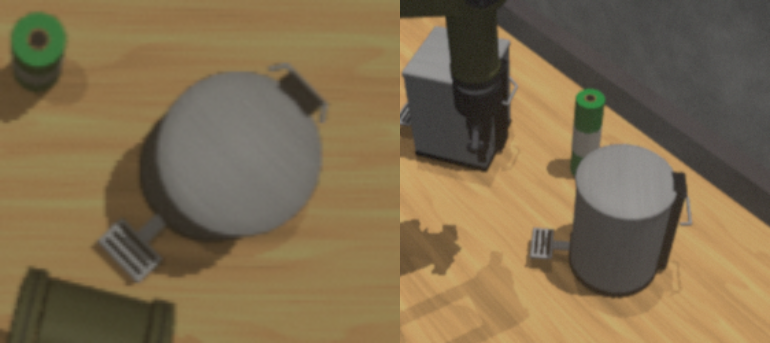

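The lid is shut, the pedal is up and the bin has not moved. The other things differ from the first picture only by image noise.

```bash
python3 -c "from plant import *; print(sign_off())"
```

```text
the job is handed in; nothing more can be done
None
```

The round bin's lid was opened fully by the pedal, held, and closed again without slamming. The job is handed in; `sign_off` gave no verdict.

- **Opening:** I pressed the tread down about 28 mm with shut fingers until it met its stop. The peak force was about 22 N at the wrist. The picture showed the lid near vertical and the inside in view, and I held it there for about 2.6 s.
- **Closing:** I let the pedal up at about 10 to 12 mm/s, which works out to about 0.6 rad/s of lid against the 2.5 rad/s limit. The fingers stayed in contact until the tread was back at its rest height of about 40 mm, then I drew the hand up and away.
- **Last checks:** In the last pictures the lid is shut, the pedal is up and the arm is clear, with the wrist force near zero. The top view before and after differs only by noise at the bin, the square bin, the bag roll, the tape and the cleaner.

No check failed. The lid angle and speed were judged from pictures and tread travel, since I had no direct reading of the joint.

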